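# Pack the finished cosmetic samples into the sample tray

### The job

Pack the four finished (capped or lidded) sample containers into the wooden tray, each standing upright and fully down in the recess of its own shape and size: the jar, the tall round bottle, the square bottle and the flat bottle. Leave the open jar and the uncapped square bottle standing where they are, and do not tip any container over.

Things in the scene. Friction and masses are not known exactly. Their poses are not given: they have to be found in the camera images.
- jar: Closed cream jar: squat round white body 50 mm in diameter and 41 mm high, with a black screw lid 54 mm in diameter and 17 mm high on it (58 mm high in all), about 110 g. Loose, standing upright. Origin: centre of the underside; z up.
- tall_bottle: Closed tall round bottle: white body 36 mm in diameter and 80 mm high, black cap 30 mm in diameter on top (104 mm high in all), about 100 g. Loose, standing upright. Origin: centre of the underside; z up.
- square_bottle: Closed square bottle: white body 42 x 42 mm in plan and 60 mm high, round black cap 26 mm in diameter on top (80 mm high in all), about 140 g; x and y are square to its sides. Loose, standing upright. Origin: centre of the underside; z up.
- flat_bottle: Closed flat bottle: white body 62 mm (x) by 30 mm (y) in plan and 70 mm high, round black cap 24 mm in diameter on top (90 mm high in all), about 130 g. Loose, standing upright. Origin: centre of the underside; z up.
- open_jar: Look-alike that stays: the same jar without a lid, open and empty; 50 mm in diameter, 52 mm high, seen from above as a white hollow cup; about 80 g. Loose, standing upright. Origin: centre of the underside; z up.
- open_square_bottle: Look-alike that stays: the same square bottle without a cap; body 42 x 42 x 60 mm with a bare white neck 18 mm in diameter (71 mm high in all); about 120 g. Loose, standing upright. Origin: centre of the underside; z up.
- nest_jar: Grey insert plate, 92 x 92 x 14 mm, fixed in the wooden tray (rim 24 mm above the table), one of four in a 2 x 2 block whose order varies. Dark-floored recess in its middle, 8 mm deep: round, 70 mm in diameter, for the jar (the larger of the two round ones). Origin: centre of the plate's underside, 5 mm above the table; recess floor 6 mm and top 14 mm above the origin; z up, x and y along its sides.
- nest_tall: Grey insert plate, 92 x 92 x 14 mm, fixed in the wooden tray (rim 24 mm above the table), one of four in a 2 x 2 block whose order varies. Dark-floored recess in its middle, 8 mm deep: round, 52 mm in diameter, for the tall round bottle (the smaller of the two round ones). Origin: centre of the plate's underside, 5 mm above the table; recess floor 6 mm and top 14 mm above the origin; z up, x and y along its sides.
- nest_square: Grey insert plate, 92 x 92 x 14 mm, fixed in the wooden tray (rim 24 mm above the table), one of four in a 2 x 2 block whose order varies. Dark-floored recess in its middle, 8 mm deep: square, 58 x 58 mm, sides along x and y, for the square bottle. Origin: centre of the plate's underside, 5 mm above the table; recess floor 6 mm and top 14 mm above the origin; z up, x and y along its sides.
- nest_flat: Grey insert plate, 92 x 92 x 14 mm, fixed in the wooden tray (rim 24 mm above the table), one of four in a 2 x 2 block whose order varies. Dark-floored recess in its middle, 8 mm deep: oblong, 78 mm along x by 46 mm along y, for the flat bottle. Origin: centre of the plate's underside, 5 mm above the table; recess floor 6 mm and top 14 mm above the origin; z up, x and y along its sides.
There are look-alikes about, which are no part of the job. What is shaped like the jar but yellow is not meant.

How it is judged (in metres and radians):
At the end, for the whole second after the job is handed in: The four closed containers stand upright (within 4.5 degrees), released and at rest, on the floor of their own recess (centres within 15 mm, undersides within 2.5 mm of the floor); the open jar and the uncapped square bottle still stand within 25 mm of where they started (horizontal distance between jar and nest_jar below 0.015 m and z of jar in the frame of nest_jar between 0.003 and 0.0085 m and angle between each of jar, tall_bottle, square_bottle, flat_bottle's own z axis and vertical below 0.08 rad and linear speed of each of jar, tall_bottle, square_bottle, flat_bottle below 0.01 m/s and horizontal distance between tall_bottle and nest_tall below 0.015 m and z of tall_bottle in the frame of nest_tall between 0.003 and 0.0085 m and horizontal distance between square_bottle and nest_square below 0.015 m and z of square_bottle in the frame of nest_square between 0.003 and 0.0085 m and horizontal distance between flat_bottle and nest_flat below 0.015 m and z of flat_bottle in the frame of nest_flat between 0.003 and 0.0085 m and distance of each of open_jar, open_square_bottle from where it was at the start of the episode below 0.025 m and angle between each of open_jar, open_square_bottle's own z axis and vertical below 0.15 rad); the robot touches nothing.
It fails at once if an open container is displaced by more than 25 mm or tipped (distance of any of open_jar, open_square_bottle from where it was at the start of the episode above 0.025 m or angle between any of open_jar, open_square_bottle's own z axis and vertical above 0.4 rad).
It fails at once if a sample is tipped over (more than 40 degrees) (angle between any of jar, tall_bottle, square_bottle, flat_bottle's own z axis and vertical above 0.7 rad).
It also fails if it takes over 120 s, if anything falls off the work surface, if the arm or the gripper's body presses on something with over 40 N, if the wrist force passes 120 N, or if a joint passes its speed limit or range.

### The arm

A 6-joint arm with a two-finger parallel gripper is mounted at the origin on the work surface. World frame = base frame: x ahead of the robot, y to its left, z up, the work surface at z = 0. Lengths are in mm, angles in rad, forces in N, time in s.
With the tool pointing down it reaches from about 350 to 775 mm from the base axis. Payload 7.3 kg.
Tool frame: the origin (TCP) lies midway between the tips of the shut fingers; the grasp point (between the pads) lies 19 mm behind it; z points along the fingers, y is the line along which they close (so a half turn about z gives the same grasp; the last joint's range is limited). The gripper opens to 92 mm and grips with 3 to 60 N. Pads are 19 mm wide; open, the fingers measure 130 mm over their backs; the gripper's body (75 mm by 190 mm) begins 47 mm behind the grasp point.
Start: joints at [1.149, 0.342, 1.524, -0, 1.275, -0.146], TCP at [142.951, 505.183, 226.741] pointing down, gripper open.
Joint ranges: [-2.53, 2.53], [-0.77, 2.02], [0.04, 2.7], [-1, 4.14], [0.28, 2.66], [-3.11, 3.11]. Speed limits (rad/s): [2.57, 2.57, 3.14, 3.14, 3.14, 3.14].

### API

Orientations are given as [roll, pitch, yaw] about the fixed x, y, z axes, in that order (R = Rz(yaw) Ry(pitch) Rx(roll)).
In Python, from plant import bot gives the robot as it stands. The module is installed in compiled form; this text tells all that it offers.
- The arm moves only by the shell command python3 -m crank 'ROWS' [OPENING]. ROWS is JSON, a list of rows, each a list of 6 numbers: the shift along the tool's x, y, z in m, then the turn, a rotation vector about the tool's x, y, z in rad. In form: [[dx, dy, dz, wx, wy, wz], ...]. A call has 1 to 5 rows; each row shifts and turns the commanded pose from where the row before left it, along the tool's axes as they then stand; what a row does not reach is not made up. A row lasts 1/8 s, in which the tool goes at most 62.5 mm and 10.7 degrees, less where a joint would pass 70% of its speed; a pose out of reach is approached as far as the arm can. A call is refused whole if a number of a shift passes 0.0625 or a number of a turn 0.188, either way. A call with a gripper value outside its range is refused whole. OPENING is the opening in per cent of the stroke, from 0 (shut) to 100 (fully open), set as the call begins (- or left out, the last holds). The fingers move at their own pace and stop on an object; the grip force is fixed at half the most. Time passes only in rows, so rows that do not move let the fingers close. It gives the time, the measured TCP pose, the force, the opening and the grip force at its end, in the units of the state.
- bot.get_obs(): the state, without advancing time (a new reading comes with each control period).
- bot.capture(name): name is "scene" or "top" or "wrist"; returns a dict with "color" (400x640x3 uint8, blue, green, red), "fov_y" (degrees; the focal length in pixels is half the picture's height over the tangent of half this angle, whatever the lens; pixels are square), "cx", "cy" (the principal point, pixels), "extrinsics" (4x4, takes a point from world to camera coordinates); the wrist camera has in their place "tool_from_camera" (4x4, takes a point from camera to tool coordinates, whose origin is the TCP and whose axes are the flange's). Camera axes: x right, y up, looking along -z (the intrinsics and any distortion apply to the point x, -y, -z); pixel columns grow to the right and rows downward; lengths in mm; the calibration is good to about 2 mm. A picture is of the moment at which its call begins: read the wrist's pose just before it. There is no depth.
- bot.close_job(): hands the job in; it is judged then, once.
The state is a dict: "time": time; "joint_positions": joint angles; "dq": joint speeds; "tau": joint torques, N m; "tool_pos": TCP position; "tcp_rot": TCP orientation; "contact_force": force on the tool from outside, world axes, zero at the start; "moment": the same for the moment, N m; "grip_width": finger opening in mm; "finger_force": force on a finger pad.
Only numpy, scipy, OpenCV 4.12 (cv2) and the standard library are available. Lean on these libraries where they do the work, as an engineer would, in place of code of your own. Each camera call takes 0.05 s, during which the arm holds its last target. There are 200 camera calls.

## Working session

There is one attempt and no reset: what is moved stays moved. The work goes in short steps, Python scripts to look and compute and a shell command to move; the robot and the scene stay as the last step left them, time stands still between calls to the robot, and variables do not carry over. Pictures are saved under pics/ and viewed, at most 14 in all, crops included, and the job is handed in when it is done.

```bash
mkdir -p pics; python3 - <<'E'
from plant import bot
import cv2,numpy as np
np.set_printoptions(precision=4,suppress=True)
print(bot.get_obs())
for n in("top","scene"):
    c=bot.capture(n); cv2.imwrite(f"pics/{n}0.png",c["color"])
    print(n,{k:v for k,v in c.items() if k!="color"})
E
```

```text
{'time': 0.0, 'joint_positions': array([ 1.149 ,  0.3427,  1.525 , -0.    ,  1.2754, -0.146 ]), 'dq': array([ 0.0005,  0.0018,  0.0004,  0.0013,  0.0012, -0.0003]), 'tau': array([  0.0024, -43.1234, -24.4229,   0.0722,   0.0555,  -0.0001]), 'tool_pos': array([142.793 , 504.7743, 226.0435]), 'tcp_rot': array([-3.14  , -0.0002,  2.8658]), 'contact_force': array([ 0.3414,  1.1189, -0.0342]), 'moment': array([-0.0274, -0.0156, -0.0366]), 'finger_force': 0.0, 'grip_width': 92.07643365590691}
top {'fov_y': 51.57626968359525, 'cx': 321.95771701841375, 'cy': 205.4897399584535, 'extrinsics': array([[    0.0206,    -0.9998,    -0.0019,   -40.7674],
       [    0.9816,     0.0198,     0.19  ,  -519.8148],
       [   -0.1899,    -0.0058,     0.9818, -1036.0121],
       [    0.    ,     0.    ,     0.    ,     1.    ]])}
scene {'fov_y': 52.37883842566515, 'cx': 316.36883766422164, 'cy': 203.23993447630605, 'extrinsics': array([[    0.7542,     0.6566,    -0.0114,  -362.6098],
       [   -0.4211,     0.4968,     0.7589,   206.1469],
       [    0.5039,    -0.5675,     0.6512, -1162.3709],
       [    0.    ,     0.    ,     0.    ,     1.    ]])}
```

View pics/top0.png

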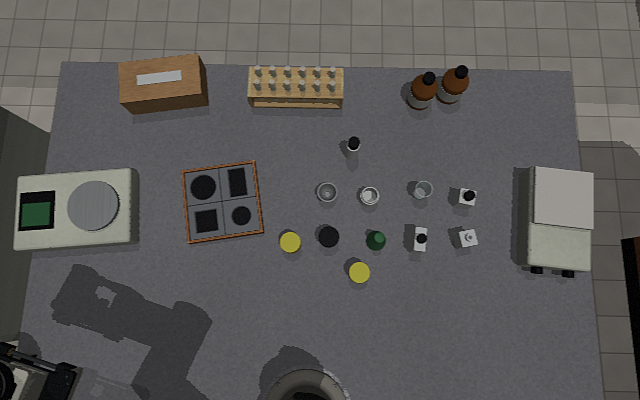

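View pics/scene0.png

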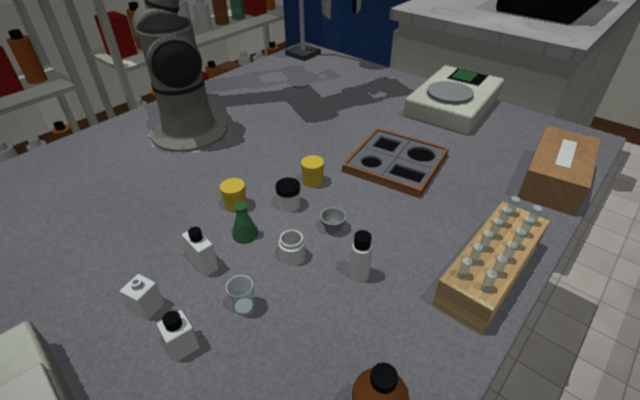

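Top view, candidates for each item (pixels):
- **Jar:** the black lid at (329,237). Look-alikes are the yellow jars at (290,242) and (359,272), the open jar at (370,196) and the grey bowl at (327,192).
- **Tall bottle:** (354,144).
- **Square bottle:** the capped one at (468,197). The uncapped one at (468,239) stays.
- **Flat bottle:** (421,239).
- **Other clutter:** the green flask at (376,240) and the glass at (423,190).
- **Nests:** jar (203,187), flat (237,182), square (206,221), tall (241,216).

I'll check these choices in an enlarged crop.

```bash
cat > h.py <<'E'
import cv2,numpy as np
from plant import bot
np.set_printoptions(precision=1,suppress=True)
def ray(c,u,v,E=None):
    """world (or given frame) origin and direction of pixel"""
    f=200/np.tan(np.radians(c["fov_y"]/2))
    d=np.array([(u-c["cx"])/f,-(v-c["cy"])/f,-1])
    M=np.linalg.inv(c["extrinsics"]) if E is None else E
    return M[:3,3],M[:3,:3]@d
def at(c,u,v,z,E=None):
    o,d=ray(c,u,v,E); return o+d*(z-o[2])/d[2]
def crop(img,x0,y0,x1,y1,s,name,step=10):
    o=cv2.resize(img[y0:y1,x0:x1],None,fx=s,fy=s,interpolation=cv2.INTER_CUBIC)
    for x in range(-(-x0//step)*step,x1,step):
        X=int((x-x0+.5)*s); cv2.line(o,(X,0),(X,6),(0,255,255),1); cv2.putText(o,str(x),(X-10,17),0,.35,(0,255,255),1)
    for y in range(-(-y0//step)*step,y1,step):
        Y=int((y-y0+.5)*s); cv2.line(o,(0,Y),(6,Y),(0,255,255),1); cv2.putText(o,str(y),(8,Y+4),0,.35,(0,255,255),1)
    cv2.imwrite(name,o)
E
python3 - <<'E'
from h import *
i=cv2.imread("pics/top0.png")
crop(i,310,125,490,260,4.4,"pics/c1.png"); crop(i,172,152,272,250,6,"pics/c2.png")
E
```

```text
(no output)
```

View pics/c1.png

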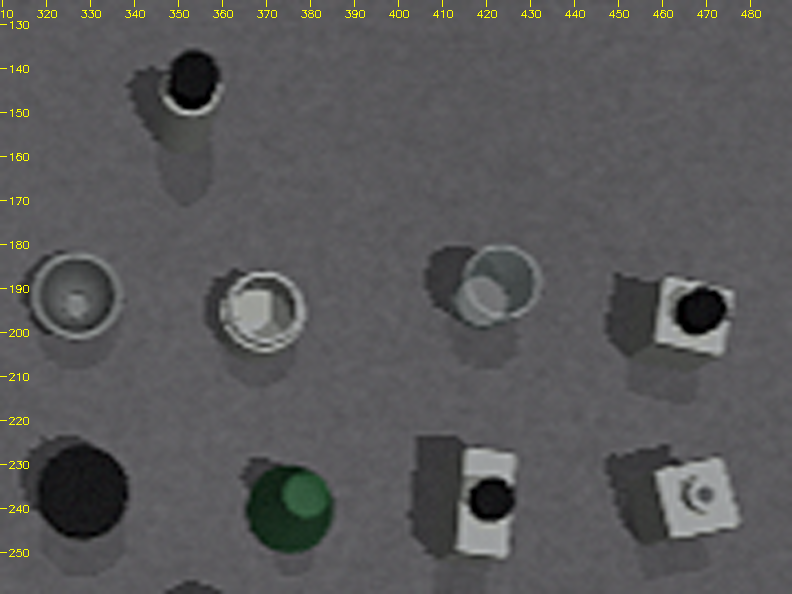

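View pics/c2.png

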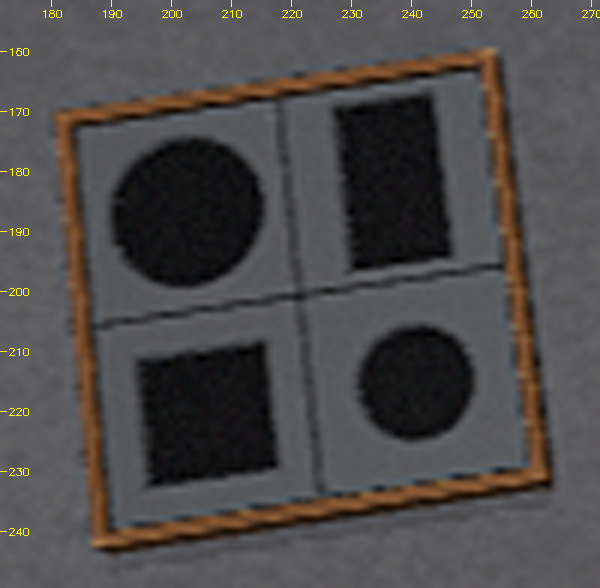

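```bash
python3 - <<'E'
from h import *
c=bot.capture("top"); print("cam",np.linalg.inv(c["extrinsics"])[:3,3])
for n,u,v,z in [("jar",328.3,236,58),("tallcap",353.4,141.5,104),("sqcap",469,194,80),("sqbody",467,196,60),("flatcap",421.3,237,90),("flatbody",420,238.3,70),("openjar",369.2,194.5,52),("opensq",468.5,236,60),("glass",424,188,60),("flask",376,240,10),
 ("njar",202.3,186.5,19),("nsq",206,220.3,19),("ntall",240.6,215,19),("nflat",237,181.8,19),("seam",221.5,200.5,19)]:
    print(n,at(c,u,v,z)[:2])
def yaw(n,p,q,z):
    a,b=at(c,*p,z),at(c,*q,z); d=b-a; print(n,np.degrees(np.arctan2(d[1],d[0])),np.hypot(*d[:2]))
yaw("sq",(476,190.5),(460,187),60);yaw("sq",(458,201),(460,187),60);yaw("sq",(473.5,205),(476,190.5),60)
yaw("opsq",(478,246),(474.5,229),60)
yaw("flat",(413.5,250),(416,226),70);yaw("flat",(424.3,251),(426.5,227),70)
yaw("tray bottom",(262.5,231),(188,242),24);yaw("tray right",(262.5,231),(253.5,160),24);yaw("tray l",(188,242),(181.5,170),24);yaw("t",(253.5,160),(181.5,170),24)
E
```

```text
cam [ 314.4  -36.4 1115.8]
jar [439.5 -48.1]
tallcap [ 678.9 -107.7]
sqcap [ 552.3 -406.2]
sqbody [ 551.4 -407.9]
flatcap [ 438. -279.]
flatbody [ 437.  -280.3]
openjar [ 552.1 -153.8]
opensq [ 446.6 -406.9]
glass [ 570.6 -296.4]
flask [ 437.1 -176.5]
njar [572.6 297.1]
nsq [479.8 280.1]
ntall [496.  188.1]
nflat [587.7 203.3]
seam [534.7 242.1]
sq 78.3025874945625 42.27101301024059
sq -10.25636940752975 38.17796987796057
sq -12.24248522423489 39.70138520658185
opsq 8.825587699968814 44.03026659995985
flat -7.147012518291191 61.66038034235765
flat -6.7239629829906455 61.535964541535066
tray bottom 99.65005005005199 198.32877345226308
tray right 9.89224424401183 198.52530791572923
tray l 9.805453677314741 199.3718350362623
t 99.40482632680799 198.0321627148158
```

c1 confirms the targets: black lid (328,236), tall bottle (353,142), capped square (469,194), flat (421,238). The ones that stay are the open jar (369,195) and the uncapped square (468,236). c2 shows the nests: jar (202,186), flat (237,182), square (206,220), tall (241,215). I'm starting to move: first turn to yaw 90°, then go to the jar.

```bash
cat > d.py <<'E'
# python3 d.py x y z yawdeg : turn about tool z needed, then shift in tool axes after the turn
import sys; from h import *
from scipy.spatial.transform import Rotation as R
x,y,z,yw=map(float,sys.argv[1:]); o=bot.get_obs()
T=R.from_euler("xyz",[np.pi,0,np.radians(yw)]); C=R.from_euler("xyz",o["tcp_rot"])
d=np.array([x,y,z])-o["tool_pos"]
print("t",o["time"],"pos",o["tool_pos"],"rot",np.degrees(o["tcp_rot"]),"grip",round(o["grip_width"],1),o["finger_force"])
print("TURN",np.round((C.inv()*T).as_rotvec(),4),"SHIFT m",np.round(T.inv().apply(d)/1000,4))
E
python3 -m crank '[[0,0,0,0,0,0.16],[0,0,0,0,0,0.16],[0,0,0,0,0,0.16],[0,0,0,0,0,0.16]]' 100
python3 -m crank '[[0,0,0,0,0,0.16],[0,0,0,0,0,0.16],[0,0,0,0,0,0.16],[0,0,0,0,0,0.172]]'
python3 d.py 480 230 230 90
```

```text
time: 0.65
tool_pos: [142.8, 505.0, 226.4]
tcp_rot: [-3.141, 0.0, 2.221]
contact_force: [-0.4, -0.8, 0.4]
grip_width: 91.8
finger_force: 0.0
time: 1.15
tool_pos: [142.9, 505.0, 226.4]
tcp_rot: [-3.141, 0.001, 1.568]
contact_force: [-0.4, -0.8, -0.1]
grip_width: 92.1
finger_force: 0.0
t 1.15 pos [142.9 505.  226.4] rot [-180.     0.    89.9] grip 92.1 0.0
TURN [-0.  0. -0.] SHIFT m [-0.3  0.3 -0. ]
```

```bash
sed -i 's/print("TURN".*/print("TURN",(C.inv()*T).as_rotvec().round(4).tolist(),"SHIFT",(T.inv().apply(d)\/1000).round(4).tolist())/' d.py
python3 -m crank '[[-0.034,0.042,0,0,0,0],[-0.034,0.042,0,0,0,0],[-0.034,0.042,0,0,0,0],[-0.034,0.042,0,0,0,0]]' >/dev/null
python3 -m crank '[[-0.034,0.042,0,0,0,0],[-0.034,0.042,0,0,0,0],[-0.034,0.042,0,0,0,0],[-0.034,0.042,0,0,0,0]]' >/dev/null
python3 -m crank '[[-0.046,-0.007,0,0,0,0],[-0.046,-0.007,0,0,0,0],[-0.046,-0.007,0,0,0,0],[-0.046,-0.007,0,0,0,0]]' >/dev/null
python3 -m crank '[[-0.046,-0.007,0,0,0,0],[-0.046,-0.007,0,0,0,0],[0,0,0,0,0,0]]' 
python3 d.py 439.5 -48 150 90
python3 - <<'E'
from h import *
c=bot.capture("wrist"); cv2.imwrite("pics/w1.png",c["color"]); print({k:v for k,v in c.items() if k!="color"})
E
```

```text
time: 3.02
tool_pos: [438.2, -44.3, 226.6]
tcp_rot: [-3.141, 0.0, 1.569]
contact_force: [0.6, -0.1, 0.9]
grip_width: 91.8
finger_force: 0.0
t 3.025 pos [438.2 -44.3 226.6] rot [-180.     0.    89.9] grip 91.8 0.0
TURN [-0.0004, 0.0003, -0.0015] SHIFT [-0.0037, 0.0013, 0.0766]
{'fov_y': 65.13027601183252, 'cx': 314.8976497205625, 'cy': 201.4258279028132, 'tool_from_camera': array([[  -0. ,    1. ,    0.3,   69.8],
       [   1. ,    0. ,   -0. ,    1.2],
       [  -0. ,    0.3,   -1. , -157.8],
       [   0. ,    0. ,    0. ,    1. ]])}
```

View pics/w1.png

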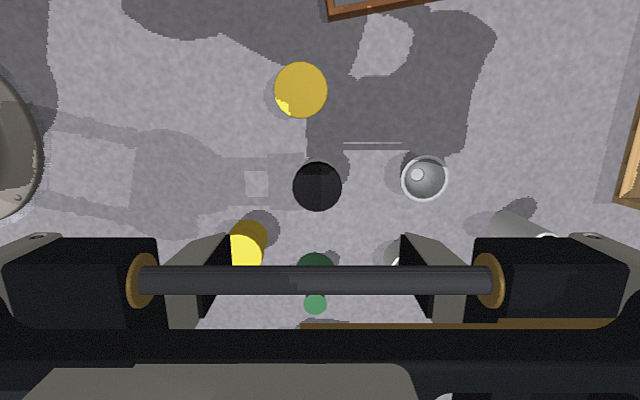

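Wrist view: the black jar lid is at (317,187). The grey bowl is at (425,178), the yellow jars at (300,90) and (247,245), and the flask at (315,290). Now the jar's position from this view.

```bash
cat >> h.py <<'E'
def wristE(c,o):
    from scipy.spatial.transform import Rotation as R
    M=np.eye(4); M[:3,:3]=R.from_euler("xyz",o["tcp_rot"]).as_matrix(); M[:3,3]=o["tool_pos"]
    return M@c["tool_from_camera"]
E
python3 - <<'E'
from h import *
o=bot.get_obs(); c=bot.capture("wrist"); print(at(c,317,186.7,58,wristE(c,o)))
E
python3 d.py 439.5 -48 30 90
```

```text
[442.1 -46.   58. ]
t 3.125 pos [438.5 -41.9 226.6] rot [-180.    -0.    90.1] grip 91.9 0.0
TURN [-0.0002, -0.0006, 0.0015] SHIFT [-0.0061, 0.001, 0.1966]
```

```bash

python3 -m crank '[[-0.005,0.002,0.05,0,0,0],[0,0,0.05,0,0,0],[0,0,0.05,0,0,0],[0,0,0.03,0,0,0],[0,0,0.016,0,0,0]]' 
python3 d.py 440.5 -47 30 90
python3 -m crank '[[0,0,0,0,0,0],[0,0,0,0,0,0],[0,0,0,0,0,0],[0,0,0,0,0,0],[0,0,0,0,0,0]]' 0
python3 -m crank '[[0,0,0,0,0,0],[0,0,0,0,0,0],[0,0,0,0,0,0]]'
```

```text
time: 3.75
tool_pos: [439.9, -45.2, 28.9]
tcp_rot: [-3.139, -0.001, 1.576]
contact_force: [0.0, 0.1, 0.7]
grip_width: 91.6
finger_force: 0.0
t 3.75 pos [439.9 -45.2  28.9] rot [-179.8   -0.1   90.3] grip 91.6 0.0
TURN [-0.0026, -0.0011, 0.0051] SHIFT [-0.0018, 0.0006, -0.0011]
time: 4.38
tool_pos: [440.9, -47.0, 31.3]
tcp_rot: [3.141, 0.0, 1.574]
contact_force: [-0.8, 1.4, 4.9]
grip_width: 53.1
finger_force: 30.0
time: 4.75
tool_pos: [440.9, -47.0, 31.2]
tcp_rot: [3.141, 0.0, 1.574]
contact_force: [-0.2, 0.9, 6.7]
grip_width: 52.9
finger_force: 30.0
```

```bash

python3 -m crank '[[0,0,-0.02,0,0,0],[0,0,-0.04,0,0,0],[0,0,-0.05,0,0,0],[0,0,-0.04,0,0,0]]'
python3 -m crank '[[0.03,0.012,0,0,0,0],[0.049,0.019,0,0,0,0],[0.049,0.019,0,0,0,0],[0.049,0.019,0,0,0,0],[0.049,0.019,0,0,0,0]]' >/dev/null
python3 -m crank '[[0.049,0.019,0,0,0,0],[0.049,0.019,0,0,0,0],[0.02,0.005,0,0,0,0.03],[0,0,0,0,0,0],[0,0,0,0,0,0]]' 
python3 d.py 572.6 297.1 41 90
python3 - <<'E'
from h import *
o=bot.get_obs(); print(o["tool_pos"],o["tcp_rot"]);c=bot.capture("wrist"); cv2.imwrite("pics/w2.png",c["color"])
E
```

```text
time: 5.25
tool_pos: [440.6, -47.0, 182.5]
tcp_rot: [3.141, 0.0, 1.574]
contact_force: [0.1, 0.3, -1.5]
grip_width: 52.8
finger_force: 30.0
time: 6.5
tool_pos: [570.2, 296.5, 180.4]
tcp_rot: [-3.141, 0.001, 1.544]
contact_force: [-0.0, -0.1, -0.9]
grip_width: 52.7
finger_force: 30.0
t 6.5 pos [570.2 296.5 180.4] rot [-179.9    0.    88.5] grip 52.7 29.999632257968187
TURN [-0.001, 0.0008, -0.0269] SHIFT [0.0006, 0.0024, 0.1394]
[570.2 296.5 180.4] [-3.1  0.   1.5]
```

View pics/w2.png

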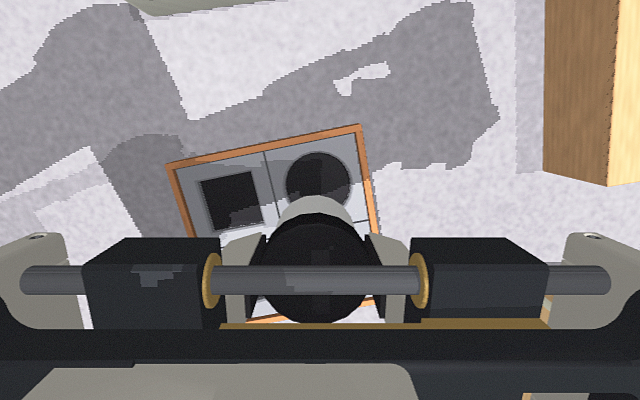

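The jar hangs in the gripper. The jar recess is at about (318,183) and the square recess at about (234,203). Cross-checking these against the top camera:

```bash
python3 - <<'E'
from h import *
o=bot.get_obs(); c=bot.capture("wrist"); E=wristE(c,o)
for p in [(318.5,183),(234,203)]: print(at(c,*p,19,E),at(c,*p,11,E))
E
```

```text
[575.6 298.4  19. ] [575.6 296.7  11. ]
[485.6 279.3  19. ] [483.4 277.1  11. ]
```

```bash

python3 -m crank '[[0.001,0.004,0.045,0,0,0],[0,0,0.045,0,0,0],[0,0,0.03,0,0,0],[0,0,0.01,0,0,0],[0,0,0.004,0,0,0]]' 
python3 -m crank '[[0,0,0.004,0,0,0],[0,0,0,0,0,0],[0,0,0,0,0,0]]' 
```

```text
time: 7.22
tool_pos: [575.1, 298.0, 47.3]
tcp_rot: [3.141, -0.0, 1.543]
contact_force: [-0.8, 0.7, -0.7]
grip_width: 52.6
finger_force: 30.0
time: 7.6
tool_pos: [575.0, 298.5, 43.5]
tcp_rot: [3.14, -0.001, 1.544]
contact_force: [0.3, 0.2, -1.5]
grip_width: 53.0
finger_force: 30.0
```

```bash

python3 -m crank '[[0,0,0.001,0,0,0],[0,0,0,0,0,0]]' 
python3 -m crank '[[0,0,0.001,0,0,0],[0,0,0,0,0,0]]' 
```

```text
time: 7.85
tool_pos: [574.9, 298.6, 42.3]
tcp_rot: [3.141, -0.001, 1.544]
contact_force: [-0.2, 0.0, 3.5]
grip_width: 53.0
finger_force: 30.0
time: 8.1
tool_pos: [574.9, 298.6, 42.3]
tcp_rot: [3.14, -0.001, 1.544]
contact_force: [-1.6, -1.1, 9.6]
grip_width: 53.2
finger_force: 30.0
```

```bash

python3 -m crank '[[0,0,0,0,0,0],[0,0,0,0,0,0],[0,0,-0.02,0,0,0],[0,0,-0.05,0,0,0],[0,0,-0.06,0,0,0]]' 85
python3 -m crank '[[0,0,-0.06,0,0,0],[-0.04,0,0,0,0,0],[-0.054,0,0,0,0,0],[-0.054,0,0,0,0,0],[-0.054,0,0,0,0,0]]' >/dev/null
python3 -m crank '[[-0.054,0,0,0,0,0],[-0.054,0,0,0,0,0],[-0.054,0,0,0,0,0],[-0.054,0,0,0,0,0],[-0.054,0,0,0,0,0]]' 100
python3 -m crank '[[-0.054,0,0,0,0,0],[-0.054,0,0,0,0,0],[-0.054,0,0,0,0,0],[0,0,0,0,0,0.165],[0,0,0,0,0,0]]' 
python3 d.py 552.5 -407 30 79
python3 - <<'E'
from h import *
o=bot.get_obs(); c=bot.capture("wrist"); cv2.imwrite("pics/w3.png",c["color"]); t=bot.capture("top")["color"]
v=np.vstack([c["color"],np.hstack([cv2.resize(t[150:250,172:292],(312,200)),cv2.resize(t[130:260,310:500],(328,200))])])
cv2.imwrite("pics/v3.png",v)
E
```

```text
time: 8.72
tool_pos: [573.9, 298.0, 170.6]
tcp_rot: [-3.139, 0.001, 1.544]
contact_force: [0.6, 0.1, 0.4]
grip_width: 78.3
finger_force: 0.0
time: 9.98
tool_pos: [561.6, -175.2, 230.5]
tcp_rot: [-3.141, -0.0, 1.544]
contact_force: [0.0, 0.1, 0.1]
grip_width: 91.8
finger_force: 0.0
time: 10.6
tool_pos: [557.2, -335.9, 229.9]
tcp_rot: [-3.141, -0.001, 1.379]
contact_force: [-0.9, 0.6, 0.4]
grip_width: 91.7
finger_force: 0.0
t 10.6 pos [ 557.2 -335.9  229.9] rot [-179.9   -0.    79. ] grip 91.7 0.0
TURN [-0.0009, -0.0007, 0.0002] SHIFT [-0.0707, 0.009, 0.1999]
```

View pics/v3.png

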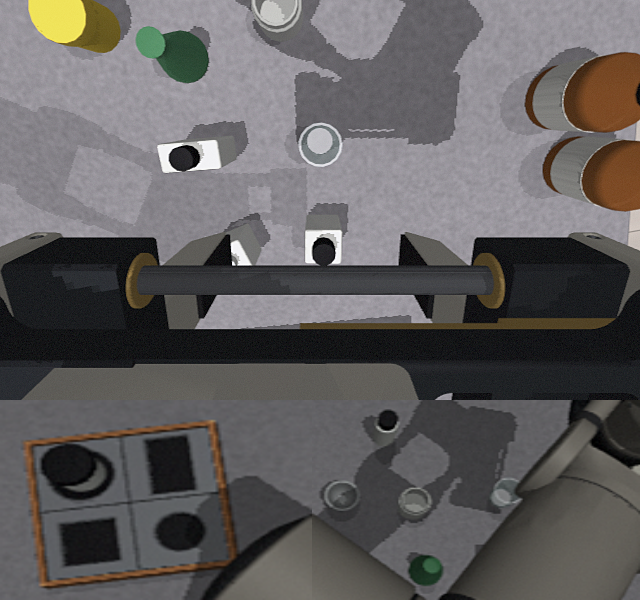

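The jar stands upright in its recess. The capped square bottle is at (324,240) between the fingers and square to them, and the uncapped one is at (238,250) to the left. Checking the lateral position:

```bash
python3 - <<'E'
from h import *
o=bot.get_obs(); c=bot.capture("wrist"); E=wristE(c,o)
from scipy.spatial.transform import Rotation as R
r=R.from_euler("xyz",o["tcp_rot"])
for p in [(306,230),(342,230),(324,230)]:
    w=at(c,*p,60,E); print(w,r.inv().apply(w-o["tool_pos"]))
for p in [(158,145.5),(218,141),(222,170),(163,174.5),(189,158)]:print("flat",at(c,*p,70,E))
E
```

```text
[ 539.5 -385.    60. ] [-52.7  -8.3 170.5]
[ 578.9 -392.5   60. ] [-52.7  31.9 170.5]
[ 559.2 -388.8   60. ] [-52.7  11.8 170.5]
flat [ 412.1 -265.    70. ]
flat [ 472.4 -272.    70. ]
flat [ 468.6 -301.1   70. ]
flat [ 407.8 -294.2   70. ]
flat [ 439.  -282.9   70. ]
```

```bash

python3 -m crank '[[-0.036,0.005,0,0,0,0],[-0.036,0.005,0,0,0,0],[0,0,0,0,0,0],[0,0,0.045,0,0,0],[0,0,0.05,0,0,0]]' 
python3 -m crank '[[0,0,0.05,0,0,0],[0,0,0.035,0,0,0],[0,0,0.017,0,0,0],[0,0,0,0,0,0]]' 
python3 -m crank '[[0,0,0,0,0,0],[0,0,0,0,0,0],[0,0,0,0,0,0],[0,0,0,0,0,0],[0,0,0,0,0,0]]' 0
python3 -m crank '[[0,0,0,0,0,0],[0,0,0,0,0,0],[0,0,0,0,0,0]]'
```

```text
time: 11.38
tool_pos: [554.5, -406.7, 135.9]
tcp_rot: [3.139, 0.001, 1.382]
contact_force: [-0.2, -0.5, -0.2]
grip_width: 92.0
finger_force: 0.0
time: 11.88
tool_pos: [553.7, -406.9, 33.2]
tcp_rot: [-3.14, -0.001, 1.38]
contact_force: [0.1, -0.1, 0.7]
grip_width: 91.7
finger_force: 0.0
time: 12.5
tool_pos: [553.6, -408.0, 33.8]
tcp_rot: [3.142, -0.0, 1.379]
contact_force: [-0.4, -1.0, -0.8]
grip_width: 46.5
finger_force: 0.0
time: 12.88
tool_pos: [553.5, -408.0, 33.7]
tcp_rot: [-3.141, -0.0, 1.379]
contact_force: [-1.7, 0.8, 1.4]
grip_width: 42.0
finger_force: 30.0
```

```bash

python3 -m crank '[[0,0,-0.02,0,0,0],[0,0,-0.045,0,0,0],[0,0,-0.055,0,0,0],[0,0,-0.04,0,0,-0.18],[0,0,0,0,0,-0.18]]'
python3 -m crank '[[0.025,0.002,0,0,0,0],[0.049,0.003,0,0,0,0],[0.049,0.003,0,0,0,0],[0.049,0.003,0,0,0,0],[0.049,0.003,0,0,0,0]]' >/dev/null
python3 -m crank '[[0.049,0.003,0,0,0,0],[0.049,0.003,0,0,0,0],[0.049,0.003,0,0,0,0],[0.049,0.003,0,0,0,0],[0.049,0.003,0,0,0,0]]' >/dev/null
python3 -m crank '[[0.049,0.003,0,0,0,0],[0.049,0.003,0,0,0,0],[0.049,0.003,0,0,0,0],[0.025,0.002,0,0,0,0],[0,0,0,0,0,0]]'
python3 -m crank '[[0,0,0,0,0,0],[0,0,0,0,0,0]]' >/dev/null
python3 d.py 482 279.5 44.7 99.7
```

```text
time: 13.5
tool_pos: [555.2, -409.2, 200.3]
tcp_rot: [3.135, 0.008, 1.745]
contact_force: [0.9, -0.6, -1.7]
grip_width: 41.5
finger_force: 30.0
time: 15.38
tool_pos: [486.1, 229.4, 194.9]
tcp_rot: [3.14, -0.001, 1.742]
contact_force: [0.1, -1.5, -0.3]
grip_width: 41.8
finger_force: 30.0
t 15.625 pos [486.6 226.7 194.1] rot [180.    0.   99.5] grip 41.9 29.99886006116867
TURN [0.0005, 0.0001, -0.0027] SHIFT [0.0528, 0.0044, 0.1494]
```

```bash

python3 -m crank '[[0.026,0.002,0,0,0,0],[0.026,0.002,0,0,0,-0.003],[0,0,0.03,0,0,0],[0,0,0.04,0,0,0],[0,0,0.03,0,0,0]]'
python3 -m crank '[[0,0,0.025,0,0,0],[0,0,0.012,0,0,0],[0,0,0.006,0,0,0],[0,0,0.003,0,0,0],[0,0,0,0,0,0]]'
python3 -m crank '[[0,0,0.002,0,0,0],[0,0,0,0,0,0],[0,0,0,0,0,0]]'
python3 d.py 482 279.5 44.7 99.7
```

```text
time: 16.25
tool_pos: [481.5, 278.6, 92.4]
tcp_rot: [-3.141, 0.0, 1.741]
contact_force: [-0.4, 0.6, -1.0]
grip_width: 41.8
finger_force: 30.0
time: 16.88
tool_pos: [481.9, 279.8, 48.3]
tcp_rot: [3.14, -0.0, 1.742]
contact_force: [-0.4, -0.0, -1.9]
grip_width: 41.7
finger_force: 30.0
time: 17.25
tool_pos: [481.6, 279.7, 45.9]
tcp_rot: [3.141, -0.0, 1.742]
contact_force: [-0.1, 1.1, -0.9]
grip_width: 41.8
finger_force: 30.0
t 17.25 pos [481.6 279.7  45.9] rot [180.   -0.   99.8] grip 41.8 29.999020993709564
TURN [0.0003, -0.0001, 0.0018] SHIFT [-0.0003, 0.0003, 0.0012]
```

```bash

python3 -m crank '[[0,0,0.001,0,0,0],[0,0,0,0,0,0]]'
python3 -m crank '[[0,0,0.001,0,0,0],[0,0,0,0,0,0]]'
```

```text
time: 17.5
tool_pos: [481.5, 279.7, 44.7]
tcp_rot: [-3.142, -0.0, 1.742]
contact_force: [-1.2, -0.2, -1.7]
grip_width: 41.8
finger_force: 30.0
time: 17.75
tool_pos: [481.6, 279.7, 44.7]
tcp_rot: [3.141, -0.0, 1.742]
contact_force: [-2.9, -1.2, 7.5]
grip_width: 42.1
finger_force: 30.0
```

```bash

python3 -m crank '[[0,0,0,0,0,0],[0,0,0,0,0,0],[0,0,-0.02,0,0,0],[0,0,-0.05,0,0,0],[0,0,-0.06,0,0,0]]' 75
python3 -m crank '[[0,0,-0.06,0,0,0.146],[0,0,0,0,0,0.147],[-0.03,0.002,0,0,0,0],[-0.052,0.0024,0,0,0,0],[-0.052,0.0024,0,0,0,0]]' 100 >/dev/null
python3 -m crank '[[-0.052,0.0024,0,0,0,0],[-0.052,0.0024,0,0,0,0],[-0.052,0.0024,0,0,0,0],[-0.052,0.0024,0,0,0,0],[-0.052,0.0024,0,0,0,0]]' >/dev/null
python3 -m crank '[[-0.052,0.0024,0,0,0,0],[-0.052,0.0024,0,0,0,0],[0,0,0,0,0,0],[0,0,0,0,0,0]]'
python3 d.py 438.7 -281.5 40 83
python3 - <<'E'
from h import *
o=bot.get_obs(); c=bot.capture("wrist"); t=bot.capture("top")["color"]; s=bot.capture("scene")["color"]
v=np.vstack([c["color"],np.hstack([cv2.resize(t[150:250,172:292],(312,200)),cv2.resize(s[110:210,300:464],(328,200))])])
cv2.imwrite("pics/v4.png",v)
E
```

```text
time: 18.38
tool_pos: [480.9, 279.4, 174.1]
tcp_rot: [-3.139, 0.001, 1.742]
contact_force: [1.3, 1.1, 0.3]
grip_width: 69.1
finger_force: 0.0
time: 20.12
tool_pos: [444.2, -217.2, 233.4]
tcp_rot: [-3.141, -0.001, 1.448]
contact_force: [0.0, -0.4, 0.1]
grip_width: 91.8
finger_force: 0.0
t 20.125 pos [ 444.2 -217.2  233.4] rot [-180.   -0.   83.] grip 91.8 0.0
TURN [-0.0005, -0.0008, -0.0005] SHIFT [-0.0645, 0.0024, 0.1934]
```

View pics/v4.png

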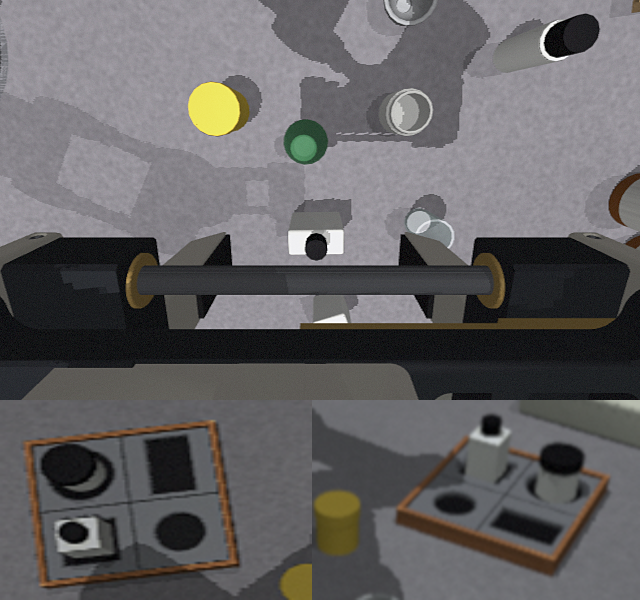

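The jar and square bottle stand in their recesses. The flat bottle top is at (316,242), lined up with the gripper.

```bash
python3 - <<'E'
from h import *
from scipy.spatial.transform import Rotation as R
o=bot.get_obs(); c=bot.capture("wrist"); E=wristE(c,o);r=R.from_euler("xyz",o["tcp_rot"])
for p in [(289,230),(343,230),(316,242)]:
    w=at(c,*p,70,E); print(w,r.inv().apply(w-o["tool_pos"]))
E
```

```text
[ 412.1 -263.    70. ] [-50.3 -26.7 163.7]
[ 470.6 -270.1   70. ] [-50.3  32.3 163.7]
[ 439.6 -280.5   70. ] [-64.4   2.8 163.7]
```

Consistent with the top view: shift (-0.0645, +0.0025).

```bash

python3 -m crank '[[-0.032,0.0015,0,0,0,0],[-0.0325,0.001,0,0,0,0],[0,0,0,0,0,0],[0,0,0.045,0,0,0],[0,0,0.05,0,0,0]]' >/dev/null
python3 -m crank '[[0,0,0.05,0,0,0],[0,0,0.035,0,0,0],[0,0,0.013,0,0,0],[0,0,0,0,0,0]]' 
python3 -m crank '[[0,0,0,0,0,0],[0,0,0,0,0,0],[0,0,0,0,0,0],[0,0,0,0,0,0],[0,0,0,0,0,0]]' 0
python3 -m crank '[[0,0,0,0,0,0],[0,0,0,0,0,0],[0,0,-0.02,0,0,0],[0,0,-0.045,0,0,0],[0,0,-0.055,0,0,0]]'
python3 d.py 590 203.5 40 99.7
```

```text
time: 21.45
tool_pos: [439.3, -281.2, 40.8]
tcp_rot: [-3.141, -0.001, 1.45]
contact_force: [0.4, -0.6, -0.1]
grip_width: 91.6
finger_force: 0.0
time: 22.08
tool_pos: [439.1, -282.0, 41.3]
tcp_rot: [3.141, 0.0, 1.449]
contact_force: [-2.8, 1.0, 5.7]
grip_width: 61.9
finger_force: 30.0
time: 22.7
tool_pos: [438.3, -281.3, 160.8]
tcp_rot: [-3.139, -0.002, 1.449]
contact_force: [0.6, -0.0, -2.4]
grip_width: 61.4
finger_force: 30.0
t 22.7 pos [ 438.3 -281.3  160.8] rot [-179.9   -0.1   83. ] grip 61.4 29.999663829803467
TURN [-0.0022, -0.0022, -0.2914] SHIFT [0.4523, 0.2312, 0.1208]
```

```bash

python3 -m crank '[[0,0,-0.04,0,0,-0.145],[0,0,0,0,0,-0.146],[0.022,0.011,0,0,0,0],[0.045,0.023,0,0,0,0],[0.045,0.023,0,0,0,0]]' >/dev/null
python3 -m crank '[[0.045,0.023,0,0,0,0],[0.045,0.023,0,0,0,0],[0.045,0.023,0,0,0,0],[0.045,0.023,0,0,0,0],[0.045,0.023,0,0,0,0]]' >/dev/null
python3 -m crank '[[0.045,0.023,0,0,0,0],[0.045,0.023,0,0,0,0],[0.022,0.012,0,0,0,0],[0,0,0,0,0,0],[0,0,0,0,0,0]]'
python3 d.py 589.5 203.5 52.2 99.7
```

```text
time: 24.58
tool_pos: [589.8, 198.7, 200.2]
tcp_rot: [-3.14, 0.0, 1.74]
contact_force: [-0.1, -0.6, -1.6]
grip_width: 61.7
finger_force: 30.0
t 24.575 pos [589.8 198.7 200.2] rot [-179.9    0.    99.7] grip 61.7 29.999740719795227
TURN [-0.0012, 0.0004, -0.0005] SHIFT [0.0048, 0.0005, 0.148]
```

```bash

python3 -m crank '[[0.005,0,0.02,0,0,0],[0,0,0.035,0,0,0],[0,0,0.035,0,0,0],[0,0,0.03,0,0,0],[0,0,0.015,0,0,0]]' >/dev/null
python3 -m crank '[[0,0,0.007,0,0,0],[0,0,0.004,0,0,0],[0,0,0,0,0,0],[0,0,0.001,0,0,0],[0,0,0,0,0,0]]'
python3 -m crank '[[0,0,0.001,0,0,0],[0,0,0,0,0,0]]'
python3 -m crank '[[0,0,0.001,0,0,0],[0,0,0,0,0,0]]'
```

```text
time: 25.82
tool_pos: [589.6, 204.5, 54.1]
tcp_rot: [3.141, -0.0, 1.74]
contact_force: [-0.2, -0.1, -1.5]
grip_width: 61.6
finger_force: 30.0
time: 26.08
tool_pos: [589.3, 204.4, 52.7]
tcp_rot: [-3.141, -0.0, 1.74]
contact_force: [-0.3, 0.5, -1.9]
grip_width: 61.6
finger_force: 30.0
time: 26.32
tool_pos: [589.5, 204.4, 52.3]
tcp_rot: [3.141, -0.0, 1.74]
contact_force: [-1.6, -0.6, 3.6]
grip_width: 61.8
finger_force: 30.0
```

```bash

python3 -m crank '[[0,0,0,0,0,0],[0,0,0,0,0,0],[0,0,-0.02,0,0,0],[0,0,-0.05,0,0,0],[0,0,-0.06,0,0,0]]' 88
python3 -m crank '[[0,0,-0.06,0,0,0.085],[-0.02,0.007,0,0,0,0.084],[-0.044,0.015,0,0,0,0],[-0.044,0.015,0,0,0,0],[-0.044,0.015,0,0,0,0]]' 100 >/dev/null
python3 -m crank '[[-0.044,0.015,0,0,0,0],[-0.044,0.015,0,0,0,0],[-0.022,0.008,0,0,0,0],[0,0,0,0,0,0],[0,0,0,0,0,0]]' 
python3 d.py 679 -108 55 90
python3 - <<'E'
from h import *
o=bot.get_obs(); c=bot.capture("wrist"); t=bot.capture("top")["color"]; s=bot.capture("scene")["color"]
v=np.vstack([c["color"],np.hstack([cv2.resize(t[150:250,172:292],(312,200)),cv2.resize(s[110:210,300:464],(328,200))])])
cv2.imwrite("pics/v5.png",v)
E
```

```text
time: 26.95
tool_pos: [588.7, 204.2, 181.9]
tcp_rot: [-3.139, 0.0, 1.74]
contact_force: [0.1, 0.1, -0.4]
grip_width: 81.2
finger_force: 0.0
time: 28.2
tool_pos: [680.8, -55.4, 241.7]
tcp_rot: [-3.141, -0.001, 1.572]
contact_force: [1.4, 0.4, -0.3]
grip_width: 92.1
finger_force: 0.0
t 28.2 pos [680.8 -55.4 241.7] rot [-180.    -0.1   90.1] grip 92.1 0.0
TURN [-0.0003, -0.0009, 0.0012] SHIFT [-0.0526, -0.0018, 0.1867]
```

View pics/v5.png

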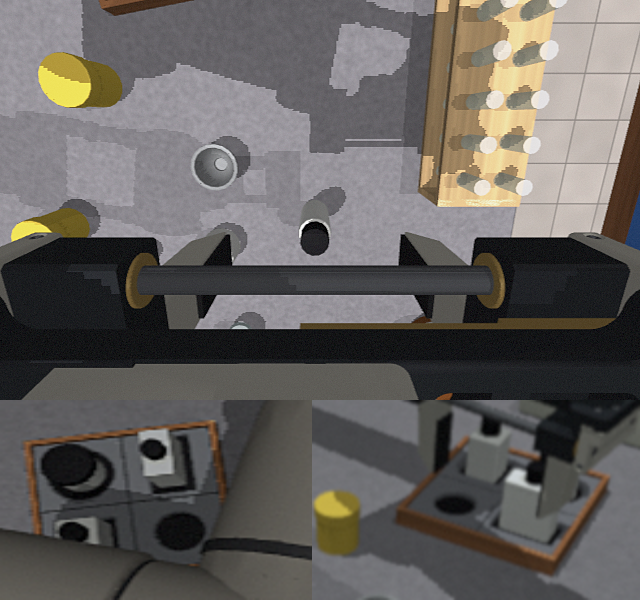

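The flat bottle is in its nest and the tall bottle cap is at (314,242). The test-tube rack's near end is at (437..520,205), so I'll check the clearance to it.

```bash
python3 - <<'E'
from h import *
o=bot.get_obs(); c=bot.capture("wrist"); E=wristE(c,o)
print(at(c,314.3,242,104,E))
for z in (0,60,100): print("rack",at(c,437,205,z,E),at(c,460,190,z,E))
E
```

```text
[ 681.9 -109.   104. ]
rack [844.8 -99.4   0. ] [872.8 -79.    0. ]
rack [820.3 -82.3  60. ] [844.2 -64.9  60. ]
rack [804.  -70.9 100. ] [825.1 -55.6 100. ]
```

```bash

python3 -m crank '[[-0.0265,0,0,0,0,0],[-0.0265,0,0,0,0,0],[0,0,0,0,0,0],[0,0,0.045,0,0,0],[0,0,0.05,0,0,0]]' >/dev/null
python3 -m crank '[[0,0,0.05,0,0,0],[0,0,0.032,0,0,0],[0,0,0.014,0,0,0],[0,0,0,0,0,0]]' 
python3 -m crank '[[0,0,0,0,0,0],[0,0,0,0,0,0],[0,0,0,0,0,0],[0,0,0,0,0,0],[0,0,0,0,0,0]]' 0
python3 -m crank '[[0,0,0,0,0,0],[0,0,0,0,0,0],[0,0,0,0,0,0]]'
python3 -m crank '[[0,0,-0.02,0,0,0],[0,0,-0.045,0,0,0],[0,0,-0.055,0,0,0],[0,0,-0.05,0,0,0],[0,0,-0.02,0,0,0]]'
python3 d.py 498 188 60 90
```

```text
time: 29.52
tool_pos: [681.0, -109.1, 50.6]
tcp_rot: [-3.141, -0.001, 1.572]
contact_force: [0.5, 0.3, -0.6]
grip_width: 91.6
finger_force: 0.0
time: 30.15
tool_pos: [681.0, -110.0, 50.8]
tcp_rot: [3.141, -0.0, 1.571]
contact_force: [0.5, 0.5, 0.0]
grip_width: 46.1
finger_force: 0.0
time: 30.52
tool_pos: [681.0, -110.0, 50.6]
tcp_rot: [-3.142, -0.0, 1.571]
contact_force: [-0.7, -0.1, 0.0]
grip_width: 35.1
finger_force: 30.0
time: 31.15
tool_pos: [682.0, -110.2, 244.8]
tcp_rot: [3.136, 0.001, 1.571]
contact_force: [0.2, 0.1, -1.7]
grip_width: 35.5
finger_force: 30.0
t 31.15 pos [ 682.  -110.2  244.8] rot [179.7   0.1  90. ] grip 35.5 29.97942779038567
TURN [0.0056, 0.0014, 0.0001] SHIFT [0.2982, -0.184, 0.1848]
```

```bash

python3 -m crank '[[0.021,-0.013,0,0,0,0],[0.043,-0.026,0,0,0,0],[0.043,-0.026,0,0,0,0],[0.043,-0.026,0,0,0,0],[0.043,-0.026,0,0,0,0]]' >/dev/null
python3 -m crank '[[0.043,-0.026,0,0,0,0],[0.043,-0.026,0,0,0,0],[0.02,-0.014,0,0,0,-0.085],[0,0,0,0,0,-0.084],[0,0,0,0,0,0]]'
python3 -m crank '[[0,0,0,0,0,0],[0,0,0,0,0,0]]' >/dev/null
python3 d.py 498 188 61.7 99.7
```

```text
time: 32.4
tool_pos: [497.8, 189.3, 240.8]
tcp_rot: [3.142, -0.0, 1.74]
contact_force: [0.6, 0.6, -1.6]
grip_width: 35.1
finger_force: 30.0
t 32.65 pos [498.2 188.7 240.6] rot [-180.    -0.    99.6] grip 35.1 29.979549448471516
TURN [-0.0001, -0.0001, -0.0019] SHIFT [-0.0006, -0.0003, 0.1789]
```

```bash

python3 -m crank '[[0,0,0.02,0,0,0],[0,0,0.04,0,0,0],[0,0,0.045,0,0,0],[0,0,0.04,0,0,0],[0,0,0.018,0,0,0]]' >/dev/null
python3 -m crank '[[0,0,0.009,0,0,0],[0,0,0.004,0,0,0],[0,0,0,0,0,0],[0,0,0.001,0,0,0],[0,0,0,0,0,0]]'
python3 -m crank '[[0,0,0.001,0,0,0],[0,0,0,0,0,0]]'
python3 -m crank '[[0,0,0.001,0,0,0],[0,0,0,0,0,0]]'
```

```text
time: 33.9
tool_pos: [498.3, 189.1, 64.2]
tcp_rot: [3.141, -0.0, 1.74]
contact_force: [0.4, -0.3, -1.1]
grip_width: 35.2
finger_force: 30.0
time: 34.15
tool_pos: [498.0, 189.0, 62.8]
tcp_rot: [3.141, -0.0, 1.74]
contact_force: [-0.5, -0.2, -0.6]
grip_width: 34.9
finger_force: 30.0
time: 34.4
tool_pos: [498.0, 189.1, 61.7]
tcp_rot: [3.142, -0.0, 1.74]
contact_force: [0.4, 0.4, -0.8]
grip_width: 35.0
finger_force: 30.0
```

```bash

python3 -m crank '[[0,0,0.001,0,0,0],[0,0,0,0,0,0]]'
```

```text
time: 34.65
tool_pos: [498.1, 189.1, 61.5]
tcp_rot: [3.141, -0.0, 1.74]
contact_force: [-3.4, -0.0, 6.4]
grip_width: 35.4
finger_force: 30.0
```

```bash

python3 -m crank '[[0,0,0,0,0,0],[0,0,0,0,0,0],[0,0,-0.02,0,0,0],[0,0,-0.05,0,0,0],[0,0,-0.06,0,0,0]]' 70
python3 -m crank '[[0,0,-0.06,0,0,0],[-0.04,0,0,0,0,0],[-0.05,0,0,0,0,0],[-0.05,0,0,0,0,0],[-0.05,0,0,0,0,0]]' >/dev/null
python3 -m crank '[[-0.05,0,0,0,0,0],[-0.05,0,0,0,0,0],[-0.05,0,0,0,0,0],[-0.05,0,0,0,0,0],[-0.05,0,0,0,0,0]]' >/dev/null
python3 -m crank '[[0,0,0,0,0,0],[0,0,0,0,0,0]]'
python3 - <<'E'
from h import *
t=bot.capture("top")["color"]; s=bot.capture("scene")["color"]; cv2.imwrite("pics/top9.png",t)
crop(t,172,140,280,250,3.7,"pics/a.png"); a=cv2.imread("pics/a.png")
b=cv2.resize(s[110:210,330:460],None,fx=3,fy=3,interpolation=cv2.INTER_CUBIC)
v=np.zeros((590,800,3),np.uint8); v[:a.shape[0],:a.shape[1]]=a; v[:b.shape[0],400:400+b.shape[1]]=b[:,:400]
g=cv2.resize(t[170:260,340:490],(300,180)); v[410:590,:300]=g; g2=cv2.resize(s,(432,270)); v[310:580,360:792]=g2
cv2.imwrite("pics/v6.png",v)
E
```

```text
time: 35.28
tool_pos: [497.4, 188.8, 191.1]
tcp_rot: [-3.139, 0.0, 1.74]
contact_force: [0.7, 0.2, 0.1]
grip_width: 64.1
finger_force: 0.0
time: 36.78
tool_pos: [571.8, -244.3, 250.2]
tcp_rot: [-3.141, -0.001, 1.739]
contact_force: [0.9, 0.3, 0.4]
grip_width: 64.2
finger_force: 0.0
```

View pics/v6.png

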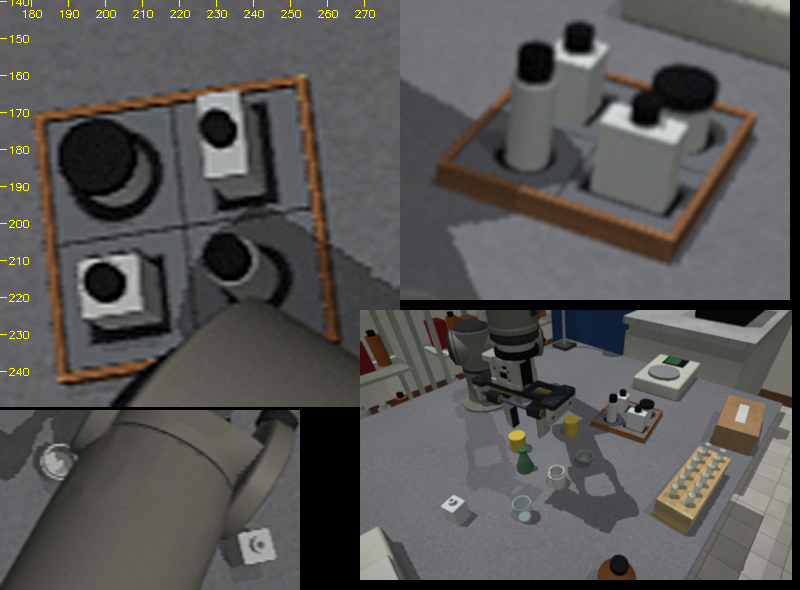

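All four containers stand upright in their recesses, and both open containers are where they were. One numeric check of the cap positions against the recess centres, then I'll hand in.

```bash
python3 - <<'E'
from h import *
c=bot.capture("top")
for n,u,v,z,p in [("jar",197.6,182,69,(572.6,297.1)),("flat",230.3,174,101,(587.7,203.3)),("sq",199.7,215.7,91,(479.8,280.1)),("tall",233.3,208.5,115,(496,188.1))]:
    print(n,at(c,u,v,z)[:2]-p)
bot.close_job()
E
```

```text
jar [ 0.  -2.1]
flat [-0.5  0.3]
sq [ 0.5 -4.1]
tall [-0.  -0.7]
the job is handed in; nothing more can be done
```

The job is handed in at about 37 s of robot time: the jar, tall bottle, square bottle and flat bottle stand upright in their own recesses, with cap centres within about 4 mm of the recess centres by the top camera. The open jar and uncapped square bottle look unmoved in the final pictures.

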